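Fit the trimming chuck onto the pins of the banding wheel

TASK

Pick up the blue trimming chuck (the one with a square foot with four holes), set it upright on the banding wheel and turn it until its holes find the wheel's four pins, so that it slides down fully home, flat on the wheel head; then let go of it. Go gently: feel for the pins under light pressure, never force, ram or drop it onto the wheel. Leave the other things on the bench where they are.

Things in the scene. Friction and masses are not known exactly. Their poses are not given: they have to be found in the camera images.
- chuck_mid (a point): loose blue trimming chuck, 0.3-0.6 kg: square foot plate 130 x 130 x 12 mm with a round upright neck of 44 mm diameter in its middle (grip it there), 82 mm high in all. This point: on the neck's axis, 46 mm above the underside; z up, x and y parallel to the plate's sides. Four alike through holes, 13 mm diameter, at x = +-42, y = +-42 mm; it fits in any of four quarter turns
- seat (a point): centre of the top face of the wheel head, 80 mm above the bench, where the chuck's underside is to rest. z up; x, y belong to the wheel's square foot, NOT to the head. The head's angle is not reported: from above, its square of pins is turned counter-clockwise by anything from 0.15 to 1.35 rad from these axes; find it by looking or by feel
- wheel: banding wheel fixed to the bench: round dark head 200 mm diameter, braked by stiff friction (3 N m), on a grey 160 mm square foot with a red lug on its -x side; origin under the foot. Four brass pins on the head at +-42 mm (square), 10 mm diameter, 16 mm high, the upper 6 mm tapering to 5 mm: unmatched, the chuck rests on their tips 16 mm up. It bears at most 40 N
- spare_mid (a point): a loose yellow trimming chuck with a plain round foot of 124 mm diameter without holes and a neck like the blue one's; it does not fit and stays where it is. Point on its axis, 46 mm above its underside
- glaze_green_mid (a point): a loose shallow green glass dish, 100 mm in diameter, 22 mm high; point on its axis at half its height; stays where it is
- beaker_mid (a point): a loose blue ceramic beaker, 70 mm in diameter, 85 mm high; point on its axis at half its height; stays where it is
- brush_mid (a point): a loose brush lying on the bench, its length along its x; point on it; stays where it is
- vase_mid (a point): a loose white round vase, 98 mm in diameter, 112 mm high; point on its axis at half its height; stays where it is
- jug_mid (a point): a loose terracotta jug, 82 mm in diameter, 105 mm high; point on its axis at half its height; stays where it is
There are look-alikes about, which are no part of the job. What is meant by the part that bears chuck_mid is not green, and is the smaller of those in its own colour.

How it is judged (in metres and radians):
On the way, in this order (a step that is already met when the one before it is completed fails the run):
1. the blue chuck is lifted well clear of the bench (height (world z) of chuck_mid above 0.12 m), for 0.1 s.
2. the blue chuck is down on the wheel with all four pins in its holes (horizontal distance between chuck_mid and seat below 0.006 m and z of chuck_mid in the frame of seat between 0.042 and 0.049 m and angle between chuck_mid's own z axis and vertical below 0.035 rad), for 0.2 s.
At the end, for the whole second after the job is handed in: The blue chuck stands on the wheel head with the pins through its holes: its axis within 6 mm of the wheel's axis, its underside within 3 mm of the head's top face, upright within 2 degrees, released and staying so for a second (all of step 2 and contact force between wheel and anything else above 1 N and contact force between the fingers and anything else below 0.1 N); the robot touches nothing.
It fails at once if the wheel is stressed with more than 40 N (chuck rammed, forced or dropped) (contact force between wheel and anything else above 40 N).
It fails at once if another loose thing (yellow chuck, dish, beaker, brush, vase, jug) is moved by more than 25 mm (distance of any of spare_mid, glaze_green_mid, beaker_mid, brush_mid, vase_mid, jug_mid from where it was at the start of the episode above 0.025 m).
It also fails if it takes over 72 s, if anything falls off the work surface, if the arm or the gripper's body presses on something with over 40 N, if the wrist force passes 120 N, or if a joint passes its speed limit or range.

ROBOT

A 6-joint arm with a two-finger parallel gripper is mounted at the origin on the work surface. World frame = base frame: x ahead of the robot, y to its left, z up, the work surface at z = 0. Lengths are in mm, angles in rad, forces in N, time in s.
With the tool pointing down it reaches from about 300 to 775 mm from the base axis. Payload 14.6 kg.
Tool frame: the origin (TCP) lies on the centre line of the jaws, within the pads' length; the fingertips stand 8 mm ahead of it and the grasp point (between the pads) lies 11 mm behind it; z points along the fingers, y is the direction in which the jaws open and shut (so a half turn about z gives the same grasp; the last joint's range is limited). The gripper opens to 94 mm and grips with 3 to 60 N. Pads are 16 mm wide; open, the fingers measure 119 mm over their backs; the gripper's body (75 mm by 177 mm) begins 78 mm behind the grasp point.
Start: joints at [-1.191, 0.3, 1.521, -0, 1.321, -0.067], TCP at [237.637, -496.002, 213.446] pointing down, gripper open.
Joint ranges: [-3.03, 3.03], [-0.79, 2.21], [0.23, 2.52], [-1.04, 4.18], [0, 3.07], [-2.55, 2.55]. Speed limits (rad/s): [2.22, 2.22, 2.57, 3.14, 3.14, 3.14].

INTERFACE

Orientations are given as [roll, pitch, yaw] about the fixed x, y, z axes, in that order (R = Rz(yaw) Ry(pitch) Rx(roll)).
In Python, from cell import read_state, cams, manip gives the robot as it stands.
- The arm moves only by the shell command python3 -m handwheel 'ROWS' [OPENING] [FORCE]. ROWS is JSON, a list of rows, each a list of 4 numbers: the shift along the tool's x, y, z in m, then the turn about the tool's z in degrees. In form: [[dx, dy, dz, turn], ...]. A call has 1 to 5 rows; each row is the pose to reach, as a shift and turn from the pose measured when the call began, along the tool's axes at that moment; what a row does not reach only later rows make up. A row lasts 1/8 s, in which the tool goes at most 62.5 mm and 10.7 degrees, less where a joint would pass 70% of its speed; a pose out of reach is approached as far as the arm can. A call with a gripper value outside its range is refused whole. OPENING is the closure, from 0 (fully open) to 1 (shut), set as the call begins (- or left out, the last holds). The fingers move at their own pace and stop on an object; FORCE is the grip in N (left out, the last holds). Time passes only in rows, so rows that repeat a pose let the fingers close. It gives the time, the measured TCP pose, the force and the opening at its end, in the units of the state.
- read_state(): the state, without advancing time (a new reading comes with each control period).
- cams.camera(name): name is "side" or "top"; returns the picture (420x560x3 uint8, red, green, blue); there is no depth.
- cams.get_calibration(name): a dict with "vertical_fov" (degrees; the focal length in pixels is half the picture's height over the tangent of half this angle, whatever the lens; pixels are square), "cx", "cy" (the principal point, pixels), "R" (3x3) and "t" (3): a world point X has camera coordinates R X + t. Camera axes: x right, y down, z forward; pixel columns grow to the right and rows downward; lengths in mm; the calibration is good to about 2 mm. A picture is of the moment at which its call begins. get_calibration takes no time and is no camera call.
- manip.sign_off(): hands the job in, once; it reports no verdict.
The state is a dict: "clock": time; "joints": joint angles; "qd": joint speeds; "effort": joint torques, N m; "eef_pos": TCP position; "eef_rot": TCP orientation; "wrist_force": force on the tool from outside, world axes, zero at the start; "moment": the same for the moment, N m; "finger_gap": finger opening in mm.
Only numpy, scipy, OpenCV 4.12 (cv2) and the standard library are available. Lean on these libraries where they do the work, as an engineer would, in place of code of your own. Each camera call takes 0.05 s, during which the arm holds its last target. There are 200 camera calls.

## Working session

There is one attempt and no reset: what is moved stays moved. The work goes in short steps, Python scripts to look and compute and a shell command to move; the robot and the scene stay as the last step left them, time stands still between calls to the robot, and variables do not carry over. Pictures are saved under pics/ and viewed, about 8 in all and at most 12, crops included, and the job is handed in when it is done.

```bash
ls; mkdir -p pics; python3 - <<'E'
from cell import read_state, cams, manip
import cv2
for n in("side","top"):
    im=cams.camera(n); cv2.imwrite(f"pics/{n}0.png",im[:,:,::-1]); print(cams.get_calibration(n))
print(read_state())
E
```

```text
pics
{'vertical_fov': 53.16776525084769, 'cx': 278.42129471336966, 'cy': 208.01992846411505, 'R': array([[-0.91328543, -0.40695344,  0.01728064],
       [-0.26018279,  0.55020964, -0.79345716],
       [ 0.31339215, -0.72914899, -0.60838073]]), 't': array([ 447.92014181,  196.35709309, 1018.77838798])}
{'vertical_fov': 47.03208096270637, 'cx': 275.2300829822218, 'cy': 210.6654245459013, 'R': array([[-0.00394129, -0.99981205, -0.0189823 ],
       [-0.99340071,  0.00609054, -0.11453356],
       [ 0.11462764,  0.01840562, -0.99323801]]), 't': array([  11.30391574,  518.91648264, 1423.66698756])}
{'clock': 0.1, 'joints': array([-1.19059819e+00,  3.00411287e-01,  1.52150743e+00, -1.82289858e-05,
        1.32071743e+00, -6.65841597e-02]), 'qd': array([ 0.00015508, -0.00273627, -0.0011786 , -0.00225482,  0.00022758,
       -0.00135321]), 'effort': array([ 1.43146904e-04, -5.32646692e+01, -3.53282082e+01,  7.09360954e-02,
        2.35112978e-02, -4.26001020e-05]), 'eef_pos': array([ 237.55250552, -495.80052105,  212.95029639]), 'eef_rot': array([-3.14055030e+00, -5.18103168e-05,  4.46786790e-01]), 'wrist_force': array([ 0.66665469, -0.81354305,  0.24294912]), 'moment': array([-0.02003446, -0.03077766,  0.00523145]), 'finger_gap': 93.75002657599842}
```

View pics/top0.png

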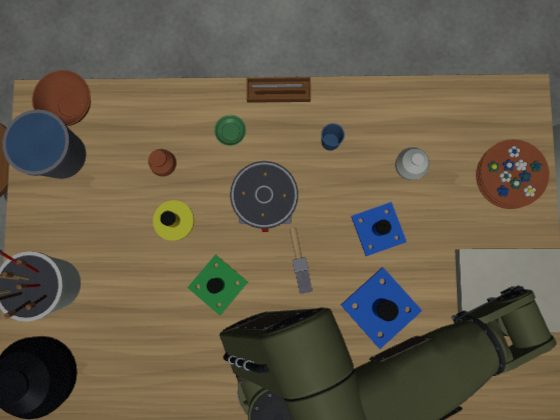

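View pics/side0.png

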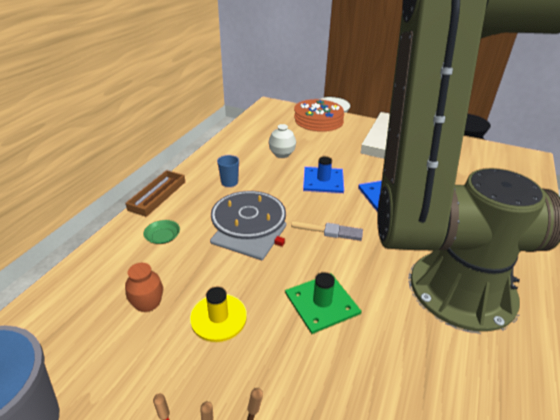

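Candidates for the chuck, top view: small blue (379,229), large blue (381,307), green square (217,284), yellow round (173,220). The description (not green, the smaller blue) picks (379,229). Next: a close crop and measurements.

```bash
cat > h.py <<'E'
import numpy as np, cv2
from cell import read_state, cams
def ray(n,uv):
    c=cams.get_calibration(n); f=210/np.tan(np.radians(c['vertical_fov']/2))
    R=np.array(c['R']);t=np.array(c['t'])
    d=R.T@np.array([(uv[0]-c['cx'])/f,(uv[1]-c['cy'])/f,1.]); return -R.T@t, d/np.linalg.norm(d)
def plane(n,uv,z):
    o,d=ray(n,uv); return (o+d*(z-o[2])/d[2])
def tri(a,b):   # a: top uv, b: side uv -> point, gap
    o1,d1=ray('top',a);o2,d2=ray('side',b)
    s=np.linalg.lstsq(np.c_[d1,-d2],o2-o1,rcond=None)[0]
    p,q=o1+s[0]*d1,o2+s[1]*d2; return (p+q)/2,np.linalg.norm(p-q)
def proj(n,X):
    c=cams.get_calibration(n); f=210/np.tan(np.radians(c['vertical_fov']/2))
    p=np.array(c['R'])@X+np.array(c['t']); return p[:2]/p[2]*f+[c['cx'],c['cy']]
def blobs(m,lo,hi):
    n,_,s,c=cv2.connectedComponentsWithStats(m.astype(np.uint8)); return [(c[i].round(1).tolist(),int(s[i,4])) for i in range(1,n) if lo<=s[i,4]<=hi]
E
python3 - <<'E'
from h import *
T=cv2.imread('pics/top0.png');S=cv2.imread('pics/side0.png')
def crop(I,u,v,w=100,h=75): return cv2.resize(I[v-h//2:v-h//2+h,u-w//2:u-w//2+w],(400,300),interpolation=cv2.INTER_CUBIC)
cv2.imwrite('pics/c1.png',np.vstack([np.hstack([crop(T,379,229),crop(S,325,175)]),np.hstack([crop(T,264,195),crop(S,248,215)])]))
for nm,I in(('top',T),('side',S)):
    H=cv2.cvtColor(I,cv2.COLOR_BGR2HSV); h,s,v=cv2.split(H)
    print(nm,'blue',blobs((abs(h.astype(int)-114)<10)&(s>200)&(v>80),100,9000))
    print('brass',blobs((h>10)&(h<28)&(s>110)&(v>80),2,30))
    print('black',blobs((v<40),40,500)); print('lug',blobs(((h<6)|(h>174))&(s>200),8,100))
E
```

```text
top blue [([377.3, 229.5], 873), ([381.9, 308.4], 1641)]
brass [([87.9, 88.9], 30), ([89.7, 106.0], 7), ([87.5, 105.0], 2), ([87.2, 112.5], 4), ([82.5, 118.5], 6), ([500.3, 141.3], 3), ([487.5, 150.8], 30), ([151.5, 155.1], 28), ([165.0, 149.4], 5), ([172.0, 153.0], 3), ([175.0, 157.5], 2), ([176.0, 162.5], 6), ([538.0, 161.5], 2), ([498.5, 163.5], 2), ([541.7, 164.0], 3), ([477.6, 165.4], 5), ([493.6, 164.7], 7), ([171.6, 171.6], 11), ([153.2, 171.8], 9), ([476.0, 171.5], 6), ([264.9, 173.7], 9), ([162.5, 176.0], 6), ([476.0, 178.0], 5), ([476.5, 183.0], 4), ([478.0, 186.5], 2), ([7.0, 189.0], 3), ([479.8, 190.8], 5), ([529.0, 189.5], 6), ([243.1, 192.7], 9), ([284.0, 195.0], 9), ([486.4, 198.8], 14), ([165.5, 201.2], 4), ([170.0, 200.0], 3), ([177.5, 200.0], 2), ([160.8, 203.8], 5), ([494.0, 204.3], 3), ([520.8, 206.7], 15), ([502.0, 207.4], 11), ([262.1, 214.1], 8), ([174.6, 224.2], 30), ([261.0, 229.5], 2), ([267.4, 230.8], 5), ([262.5, 232.0], 2), ([7.5, 254.5], 2), ([18.5, 261.5], 14), ([4.4, 274.8], 19), ([18.5, 286.5], 14), ([27.8, 306.8], 13), ([6.2, 315.8], 17), ([33.5, 336
[... 435 characters left out ...]
 268.0], 23), ([32.6, 285.4], 20)]
side blue [([323.2, 178.9], 865), ([371.8, 192.2], 324)]
brass [([316.3, 100.3], 3), ([324.0, 101.5], 2), ([335.3, 104.6], 7), ([329.5, 108.0], 2), ([306.9, 111.6], 7), ([330.5, 110.5], 2), ([311.5, 116.0], 2), ([259.2, 198.2], 19), ([229.0, 203.0], 17), ([267.9, 216.6], 17), ([236.0, 222.3], 19), ([413.5, 292.0], 2), ([315.5, 321.0], 2), ([21.5, 326.0], 2)]
black [([449.3, 34.3], 180), ([515.4, 29.6], 423), ([440.4, 95.1], 113), ([475.9, 126.2], 401), ([433.4, 141.4], 102), ([324.9, 160.5], 59), ([424.8, 198.2], 162), ([383.5, 214.0], 483), ([464.5, 261.9], 141), ([324.2, 280.4], 207), ([215.8, 295.1], 224), ([479.4, 309.4], 40)]
lug [([279.2, 240.7], 57)]
```

View pics/c1.png

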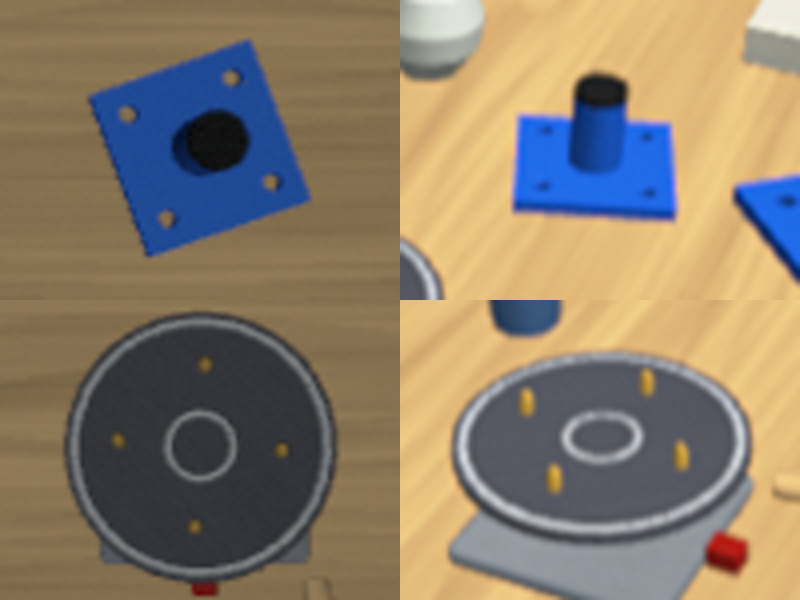

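The crop shows the small blue square foot with four holes, at top (379,229). The large blue at (381,307) and the green are the decoys. The wheel's four pins are clear in both views.

```bash
python3 - <<'E'
from h import *
np.set_printoptions(precision=1,suppress=True)
s=lambda o,p:(np.array(p)+.5)/4-.5+o
print('neck top',tri((382.7,226.8),(324.9,160.5)))
ht=[s((329,192),p) for p in((127,115),(232,78),(272,182),(166,219))]
ct=[s((329,192),p) for p in((90,97),(250,40),(310,200),(150,257))]
cs=[s((275,138),p) for p in((519-400,117),(670-400,124),(675-400,210),(515-400,205))]
hs=[s((275,138),p) for p in((545-400,130),(646-400,137),(649-400,193),(543-400,186))]
# match side to top corners by projection
for nm,a,b in(('hole',ht,hs),('corner',ct,cs)):
    for p in a:
        X=plane('top',p,12); q=min(b,key=lambda q:np.linalg.norm(q-proj('side',X))); print(nm,X,tri(p,q))
P=np.array([plane('top',p,12)[:2] for p in ht]);C=np.array([plane('top',p,12)[:2] for p in ct])
def yaw(Q): d=Q-Q.mean(0); return np.angle(np.mean(((d[:,0]+1j*d[:,1])*np.exp(-1j*np.pi/4))**4))/4
print('holes ctr',P.mean(0),'yaw',yaw(P).round(4),'r',np.linalg.norm(P-P.mean(0),axis=1)); print('corners',C.mean(0),yaw(C).round(4))
pt=[(264.9,173.7),(243.1,192.7),(284,195),(262.1,214.1)];ps=[(259.2,198.2),(229,203),(267.9,216.6),(236,222.3)]
for z in(90,):
  W=np.array([plane('top',p,z)[:2] for p in pt]); print('pins',W.mean(0),'yaw',yaw(W).round(4),np.linalg.norm(W-W.mean(0),axis=1))
  for p in pt:
    X=plane('top',p,z); q=min(ps,key=lambda q:np.linalg.norm(q-proj('side',X))); print(tri(p,q))
V=np.array([plane('side',p,88)[:2] for p in ps]); print('side pins z88',V.mean(0),yaw(V).round(4))
T=cv2.imread('pics/top0.png')
g=cv2.cvtColor(T,cv2.COLOR_BGR2HSV)
# light rings on the head
m=((g[:,:,1]<40)&(g[:,:,2]>105)).astype(np.uint8); m[:150]=0;m[240:]=0;m[:,:225]=0;m[:,305:]=0
for c in cv2.findContours(m,cv2.RETR_LIST,cv2.CHAIN_APPROX_NONE)[0]:
    if len(c)>20:
        e=cv2.fitEllipse(c);print('ring',e,plane('top',e[0],80))
print('lug',tri((264.2,230.4),(279.2,240.7)))
print(read_state()['eef_pos'])
E
```

```text
neck top (array([ 464.6, -302.9,   76.2]), np.float64(0.26106488369656267))
hole [ 489.8 -249.1   12. ] (array([ 489.7, -249.3,   10.7]), np.float64(0.5105218606216315))
hole [ 517.6 -329.2   12. ] (array([ 517.7, -329.6,   10.2]), np.float64(0.08486564999075519))
hole [ 438.5 -356.8   12. ] (array([ 438.1, -357.6,    9.1]), np.float64(1.1025666087278523))
hole [ 411.  -276.5   12. ] (array([ 410.2, -277. ,   10.3]), np.float64(1.7736101953569454))
corner [ 503.7 -221.4   12. ] (array([ 503.6, -222.6,    4.9]), np.float64(1.6357799147467293))
corner [ 546.6 -343.7   12. ] (array([ 547.1, -345. ,    6.5]), np.float64(0.3501014627452568))
corner [ 424.8 -384.9   12. ] (array([ 425. , -385.4,    9.7]), np.float64(0.2740193160352996))
corner [ 382.6 -263.7   12. ] (array([ 383.1, -263.9,   10. ]), np.float64(1.0229040112586356))
holes ctr [ 464.2 -302.9] yaw 0.3333 r [59.6 59.5 59.8 59.4]
corners [ 464.4 -303.4] 0.3336
pins [561.4  41.4] yaw 0.7188 [59.4 59.4 59.5 59.3]
(array([621.4,  37.4,  86.7]), np.float64(0.2906865418498895))
(array([565.6, 101. ,  86.1]), np.float64(0.16568467127673756))
(array([558.1, -18. ,  86. ]), np.float64(0.13046515192378463))
(array([502.2,  45.5,  86.3]), np.float64(0.9386911231927381))
side pins z88 [560.7  43.4] 0.7185
ring ((263.7550964355469, 194.02798461914062), (16.26255989074707, 16.50855827331543), 78.74658966064453) [562.3  41.1  80. ]
ring ((263.69390869140625, 194.21139526367188), (62.08103561401367, 62.66319274902344), 97.06456756591797) [561.8  41.3  80. ]
ring ((263.6812438964844, 194.28990173339844), (62.82926559448242, 63.822593688964844), 71.99564361572266) [561.5  41.3  80. ]
lug (array([464.5,  43.9,  14.7]), np.float64(8.002192650445902))
[ 237.6 -495.8  213. ]
```

```bash
python3 -m handwheel '[[0.05,-0.013,0,0],[0.11,-0.029,0,0],[0.17,-0.045,0,0],[0.23,-0.061,0,0],[0.28,-0.074,0,0]]' 0 40; python3 - <<'E'
from h import *
I=np.hstack([cams.camera('top')[150:330,260:500],cams.camera('side')[80:260,220:460]])[:,:,::-1]
cv2.imwrite('pics/a.png',I)
s=read_state();print(s['eef_pos'],s['eef_rot'],s['joints'],s['clock'])
y=s['eef_rot'][2];d=np.array([464.3,-303])-s['eef_pos'][:2];print('tool dx dy',d@[np.cos(y),np.sin(y)],d@[np.sin(y),-np.cos(y)])
E
```

```text
clock: 0.72
eef_pos: [459.5, -306.3, 212.8]
eef_rot: [-3.14, 0.0, 0.447]
wrist_force: [-0.2, -1.0, -0.1]
finger_gap: 94.1
[ 460.67891308 -304.98459685  212.59938503] [-3.13972994e+00 -2.99880874e-04  4.51176386e-01] [-6.51610173e-01  3.06972797e-01  1.51380955e+00  1.14302138e-03
  1.32233759e+00  4.67727561e-01] 0.825
tool dx dy 4.12407496763966 -0.20712511079874038
```

```bash
python3 -m handwheel '[[0.004,0,0.03,0],[0.004,0,0.07,0],[0.004,0,0.11,0],[0.004,0,0.145,0],[0.004,0,0.145,0]]'; python3 - <<'E'
from h import *
cv2.imwrite('pics/b.png',cv2.resize(np.hstack([cams.camera('top')[160:300,310:450],cams.camera('side')[90:230,255:395]])[:,:,::-1],(800,400)))
s=read_state();print(s['eef_pos'],s['eef_rot'],s['wrist_force'],s['clock'])
E
```

```text
clock: 1.45
eef_pos: [462.7, -302.6, 65.5]
eef_rot: [-3.135, 0.002, 0.451]
wrist_force: [-0.7, -0.3, 0.1]
finger_gap: 94.0
[ 464.33821437 -303.54424731   68.67326306] [-3.14040576e+00 -6.00101868e-04  4.50884739e-01] [-0.56269812 -0.08497627  0.21231978] 1.55
```

View pics/b.png

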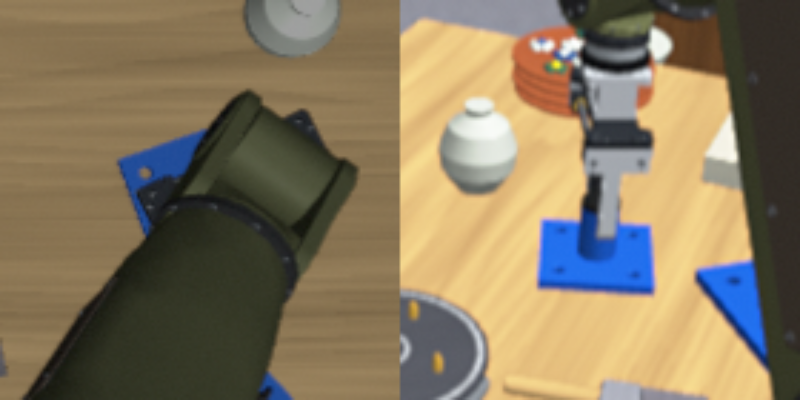

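The gripper straddles the neck (side crop, neck near (597,225)). I'll go down the last bit and close.

```bash
python3 -m handwheel '[[0,0,0.013,0],[0,0,0.025,0],[0,0,0.025,0]]'; python3 -m handwheel '[[0,0,0,0],[0,0,0,0],[0,0,0,0],[0,0,0,0],[0,0,0,0]]' 1 45;python3 -m handwheel '[[0,0,0,0],[0,0,0,0],[0,0,0,0],[0,0,0,0]]'
```

```text
clock: 1.92
eef_pos: [463.9, -303.2, 42.8]
eef_rot: [-3.139, 0.0, 0.451]
wrist_force: [0.6, 0.0, -0.6]
finger_gap: 93.8
clock: 2.55
eef_pos: [463.9, -303.2, 42.8]
eef_rot: [-3.139, 0.0, 0.451]
wrist_force: [-2.9, 5.0, 2.1]
finger_gap: 47.5
clock: 3.05
eef_pos: [463.9, -303.2, 42.8]
eef_rot: [-3.139, 0.0, 0.451]
wrist_force: [-1.7, 1.0, 0.5]
finger_gap: 43.4
```

```bash
python3 -m handwheel '[[0,0,-0.02,0],[0,0,-0.055,0],[0,0,-0.095,0],[0,0,-0.13,0],[0,0,-0.13,0]]'; python3 -m handwheel '[[0,0,0,0],[0,0,0,0]]'; python3 - <<'E'
from h import *
cv2.imwrite('pics/d.png',cv2.resize(cams.camera('side')[60:260,220:460][:,:,::-1],(720,600)))
s=read_state();print(s['eef_pos'],s['eef_rot'],s['wrist_force'],s['moment'],s['finger_gap'])
E
```

```text
clock: 3.68
eef_pos: [464.8, -304.1, 174.6]
eef_rot: [3.141, -0.002, 0.451]
wrist_force: [0.0, 0.4, -2.9]
finger_gap: 43.3
clock: 3.92
eef_pos: [464.3, -303.7, 173.0]
eef_rot: [-3.14, -0.001, 0.451]
wrist_force: [0.3, 0.2, -3.7]
finger_gap: 43.5
[ 464.40254019 -303.78218036  173.22292938] [-3.14060921e+00 -7.13552194e-04  4.50806088e-01] [-0.44485594  0.50152072 -3.58870279] [-0.02317903 -0.04162617 -0.03323196] 43.11420154035219
```

View pics/d.png

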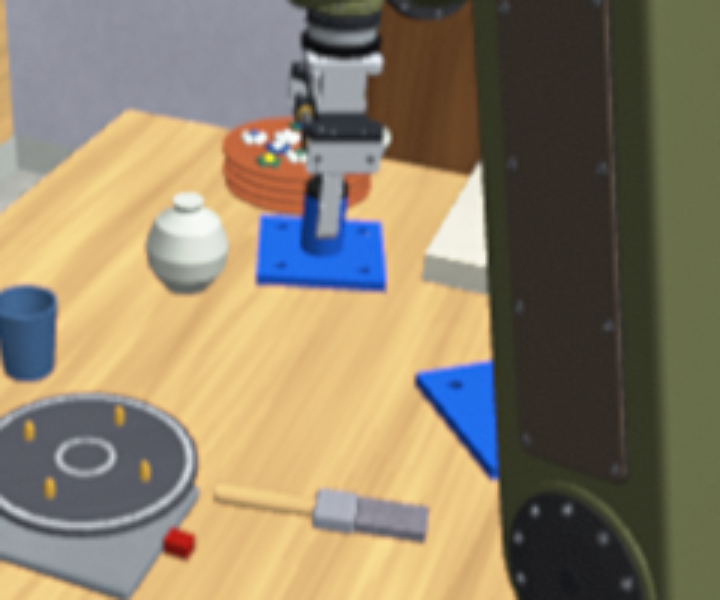

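```bash
python3 -m handwheel '[[0.018,-0.020,0,-2],[0.045,-0.05,0,-6],[0.075,-0.084,0,-12],[0.105,-0.118,0,-18],[0.135,-0.152,0,-22]]'; python3 - <<'E'
from h import *
s=read_state();print(s['eef_pos'],s['eef_rot'],s['wrist_force'],s['finger_gap'])
y=s['eef_rot'][2];d=np.array([561.6,41.3])-s['eef_pos'][:2];print('tool dx dy',d@[np.cos(y),np.sin(y)],d@[np.sin(y),-np.cos(y)])
E
```

```text
clock: 4.6
eef_pos: [519.7, -106.7, 172.7]
eef_rot: [-3.14, -0.001, 0.838]
wrist_force: [0.5, -0.8, -3.3]
finger_gap: 43.8
[ 519.66805773 -106.67054586  172.67969648] [-3.13989610e+00 -5.03418156e-04  8.37519658e-01] [ 0.51098528 -0.83865157 -3.27726472] 43.84712165395716
tool dx dy 138.00531323599944 -67.88301513460738
```

```bash
python3 -m handwheel '[[0.035,-0.017,0,0],[0.075,-0.037,0,0],[0.11,-0.054,0,0],[0.138,-0.068,0,0],[0.138,-0.068,0,0]]';python3 -m handwheel '[[0,0,0,0],[0,0,0,0]]'; python3 - <<'E'
from h import *
np.set_printoptions(precision=3,suppress=True)
A=cams.camera('top');B=cams.camera('side')
cv2.imwrite('pics/e.png',cv2.resize(np.hstack([A[110:270,185:345],B[120:280,168:328]])[:,:,::-1],(800,400)))
s=read_state();print(s['eef_pos'],s['eef_rot'],s['wrist_force'],s['finger_gap'])
E
```

```text
clock: 5.22
eef_pos: [561.4, 43.0, 171.8]
eef_rot: [-3.139, 0.0, 0.84]
wrist_force: [0.1, -0.4, -3.3]
finger_gap: 43.6
clock: 5.48
eef_pos: [561.2, 42.3, 171.5]
eef_rot: [-3.138, 0.001, 0.839]
wrist_force: [0.2, -0.9, -2.5]
finger_gap: 44.0
[561.356  42.349 171.803] [-3.139  0.     0.839] [ 0.111 -0.213 -3.205] 43.676279246890324
```

View pics/e.png

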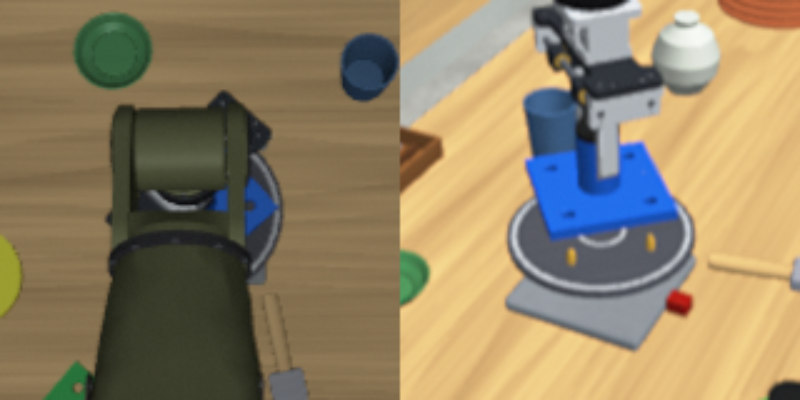

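The chuck hangs upright over the wheel, with its holes visible in the side crop at (553,167), (630,156), (652,202) and (568,213). I'll measure them against the pins.

```bash
python3 - <<'E'
from h import *
I=cv2.imread('pics/e.png')
B=cams.camera('side')[:,:,::-1].copy(); h,s,v=cv2.split(cv2.cvtColor(B,cv2.COLOR_BGR2HSV))
hole=[]
for p in((553,167),(630,156),(652,202),(568,213)):
    c=(np.array(p)-[400,0]+.5)/2.5-.5+[168,120]; x,y=c.round().astype(int)
    w=v[y-4:y+5,x-5:x+6].astype(float); w=np.clip(np.median(w)-15-w,0,None); g=np.mgrid[y-4:y+5,x-5:x+6]
    hole.append((np.array([(g[1]*w).sum(),(g[0]*w).sum()])/w.sum()))
    print(c,hole[-1])
def yaw(Q): d=Q-Q.mean(0); return np.angle(np.mean(((d[:,0]+1j*d[:,1])*np.exp(-1j*np.pi/4))**4))/4
for z in(139,141):
    P=np.array([plane('side',p,z)[:2] for p in hole]); print(z,P.mean(0),yaw(P),np.linalg.norm(P-P.mean(0),axis=1))
E
```

```text
[228.9 186.5] [227.75844156 185.92987013]
[259.7 182.1] [257.26040062 181.94761171]
[268.5 200.5] [268.18695652 199.79347826]
[234.9 204.9] [235.52470588 205.23294118]
139 [563.7262654   39.41950119] 0.7283030268048564 [61.10479613 56.56623413 61.7303502  59.07905904]
141 [562.38150859  41.8927376 ] 0.7283030268048563 [60.91046276 56.38633489 61.53402737 58.89116819]
```

```bash
python3 -m handwheel '[[-0.0005,0.0007,0.010,0],[-0.0005,0.0007,0.020,0],[-0.0005,0.0007,0.027,0],[-0.0005,0.0007,0.027,0]]';python3 -m handwheel '[[0,0,0.001,0],[0,0,0.002,0],[0,0,0.003,0],[0,0,0.004,0]]'
```

```text
clock: 6.12
eef_pos: [561.2, 41.7, 144.1]
eef_rot: [-3.138, 0.001, 0.839]
wrist_force: [-0.0, -0.2, -3.4]
finger_gap: 43.7
clock: 6.62
eef_pos: [561.2, 41.7, 140.1]
eef_rot: [-3.138, 0.001, 0.839]
wrist_force: [0.4, -0.1, -3.0]
finger_gap: 43.7
```

```bash
python3 -m handwheel '[[0,0,0.0007,0],[0,0,0.0015,0],[0,0,0.0022,0]]'
```

```text
clock: 7.0
eef_pos: [561.2, 41.7, 137.9]
eef_rot: [-3.138, 0.001, 0.839]
wrist_force: [0.0, -0.1, -2.9]
finger_gap: 43.5
```

Below tip height (138.8) with no contact. I'll continue in small steps.

```bash
python3 -m handwheel '[[0,0,0.0007,0],[0,0,0.0015,0],[0,0,0.0015,0]]';
```

```text
clock: 7.38
eef_pos: [561.2, 41.7, 136.3]
eef_rot: [-3.138, 0.001, 0.839]
wrist_force: [-0.5, -0.3, -2.5]
finger_gap: 43.6
```

```bash
python3 -m handwheel '[[0,0,0.0007,0],[0,0,0.0015,0],[0,0,0.0015,0]]';
```

```text
clock: 7.75
eef_pos: [561.2, 41.7, 134.7]
eef_rot: [-3.138, 0.001, 0.839]
wrist_force: [1.2, -0.7, -2.6]
finger_gap: 43.4
```

```bash
python3 -m handwheel '[[0,0,0.0007,0],[0,0,0.0015,0],[0,0,0.0015,0]]';
```

```text
clock: 8.12
eef_pos: [561.1, 41.7, 133.1]
eef_rot: [-3.138, 0.001, 0.839]
wrist_force: [-0.9, 0.3, -3.6]
finger_gap: 43.4
```

```bash
python3 -m handwheel '[[0,0,0.0007,0],[0,0,0.0015,0],[0,0,0.0015,0]]';
```

```text
clock: 8.5
eef_pos: [561.0, 41.8, 131.5]
eef_rot: [-3.137, 0.001, 0.839]
wrist_force: [-1.5, 0.9, -2.2]
finger_gap: 43.3
```

```bash
python3 -m handwheel '[[0,-0.0004,0.0007,0],[0,-0.0004,0.0015,0],[0,-0.0004,0.0015,0]]';
```

```text
clock: 8.88
eef_pos: [560.7, 42.0, 129.9]
eef_rot: [-3.137, 0.001, 0.839]
wrist_force: [-0.3, 0.5, -4.0]
finger_gap: 43.2
```

```bash
python3 -m handwheel '[[0,0,0.0007,0],[0,0,0.0015,0],[0,0,0.0015,0]]';
```

```text
clock: 9.25
eef_pos: [560.7, 42.0, 128.4]
eef_rot: [-3.137, 0.002, 0.839]
wrist_force: [-0.1, 0.4, -3.6]
finger_gap: 43.5
```

```bash
python3 -m handwheel '[[0,0,0.001,0],[0,0,0.002,0],[0,0,0.003,0],[0,0,0.003,0]]';
```

```text
clock: 9.75
eef_pos: [560.6, 42.0, 125.2]
eef_rot: [-3.137, 0.002, 0.839]
wrist_force: [0.3, 0.1, -4.0]
finger_gap: 43.7
```

```bash
python3 -m handwheel '[[0,0,0.0005,0],[0,0,0.001,0],[0,0,0.001,0]]';
```

```text
clock: 10.12
eef_pos: [560.6, 42.0, 124.2]
eef_rot: [-3.137, 0.002, 0.839]
wrist_force: [0.3, 0.3, -3.7]
finger_gap: 43.4
```

```bash
python3 -m handwheel '[[0,0,0.0004,0],[0,0,0.0008,0],[0,0,0.0008,0]]';
```

```text
clock: 10.5
eef_pos: [560.6, 42.0, 123.4]
eef_rot: [-3.137, 0.002, 0.839]
wrist_force: [0.9, 0.1, -2.6]
finger_gap: 43.3
```

```bash
python3 -m handwheel '[[0,0,0.0004,0],[0,0,0.0006,0],[0,0,0.0006,0]]';
```

```text
clock: 10.88
eef_pos: [560.6, 42.0, 122.9]
eef_rot: [-3.137, 0.002, 0.839]
wrist_force: [-0.3, 0.0, -0.6]
finger_gap: 43.5
```

Contact exactly at the seated height, and the weight is now on the wheel. One more touch, then release with the grip eased first.

```bash
python3 -m handwheel '[[0,0,0.0003,0],[0,0,0.0003,0]]' - 10; python3 -m handwheel '[[0,0,0,0],[0,0,0,0],[0,0,0,0],[0,0,0,0],[0,0,0,0]]' 0.2;python3 -m handwheel '[[0,0,0,0],[0,0,0,0],[0,0,0,0]]' 0
```

```text
clock: 11.12
eef_pos: [560.8, 42.1, 123.0]
eef_rot: [-3.138, 0.001, 0.839]
wrist_force: [-2.6, 0.7, 2.8]
finger_gap: 43.9
clock: 11.75
eef_pos: [560.7, 42.0, 122.9]
eef_rot: [-3.138, 0.001, 0.839]
wrist_force: [-0.4, -0.8, 0.1]
finger_gap: 75.0
clock: 12.12
eef_pos: [560.7, 42.0, 122.9]
eef_rot: [-3.138, 0.001, 0.839]
wrist_force: [0.4, 0.1, -0.5]
finger_gap: 93.4
```

```bash
python3 -m handwheel '[[0,0,-0.015,0],[0,0,-0.04,0],[0,0,-0.08,0],[0,0,-0.12,0],[0,0,-0.15,0]]'; python3 -m handwheel '[[-0.03,0.03,0,0],[-0.07,0.07,0,0],[-0.11,0.11,0,0],[-0.14,0.14,0,0],[-0.14,0.14,0,0]]'; python3 -m handwheel '[[0,0,0,0],[0,0,0,0],[0,0,0,0],[0,0,0,0]]'; python3 - <<'E'
from h import *
A=cams.camera('top');B=cams.camera('side')
cv2.imwrite('pics/f_top.png',A[:,:,::-1]);cv2.imwrite('pics/f_side.png',B[:,:,::-1])
cv2.imwrite('pics/f.png',cv2.resize(np.hstack([A[110:290,150:350],B[110:290,160:360]])[:,:,::-1],(800,360)))
E
```

```text
clock: 12.75
eef_pos: [561.4, 41.8, 276.0]
eef_rot: [-3.139, -0.0, 0.839]
wrist_force: [-1.0, -0.5, 0.3]
finger_gap: 93.7
clock: 13.38
eef_pos: [571.7, -158.3, 276.3]
eef_rot: [-3.14, -0.0, 0.836]
wrist_force: [-0.7, 0.8, 0.1]
finger_gap: 94.2
clock: 13.88
eef_pos: [571.8, -157.8, 276.4]
eef_rot: [-3.14, -0.0, 0.836]
wrist_force: [0.0, -0.0, 1.2]
finger_gap: 93.7
```

View pics/f.png

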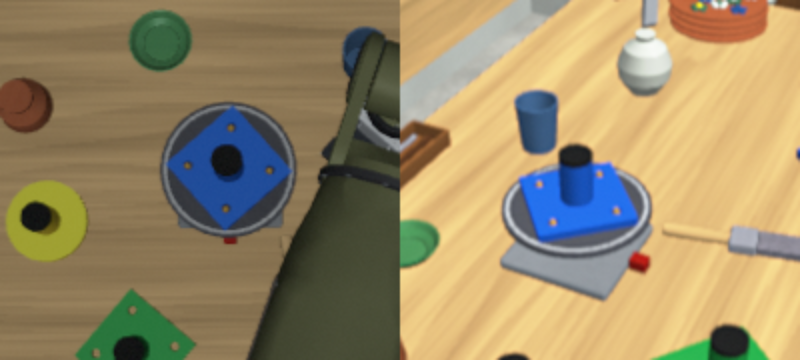

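The picture shows the chuck flat on the head with brass visible in all four holes (top crop (231,127), (187,165), (269,170), (225,208)). I'll check the height once and then hand in.

```bash
python3 - <<'E'
from h import *
from cell import manip
pts=[]
for n,(u,v) in(('top',(263,190)),('side',(247,188))):
    I=cv2.imread(f'pics/f_{n}.png'); m=np.zeros(I.shape[:2],bool); m[v-14:v+14,u-14:u+14]=1
    b=max(blobs((I.max(2)<40)&m,20,500),key=lambda t:t[1]); print(n,b); pts.append(b[0])
print('cap',tri(*pts))
print('before',read_state()['wrist_force']); manip.sign_off()
E
```

```text
top ([262.8, 189.9], 176)
side ([247.0, 187.8], 116)
cap (array([562.71064047,  40.61502894, 156.05481027]), np.float64(0.6694600371426286))
before [-0.71858833  0.49055445 -0.23910804]
the job is handed in; nothing more can be done
```

The small blue chuck is seated on the banding wheel with all four pins through its holes. It has been released, and I have handed the job in.

- **Pick-up:** I chose the smaller of the two blue chucks at top-view pixel (379,229), gripped it by the neck and lifted it well clear of the bench.
- **Fitting:** I measured the pin square at 0.72 rad from the camera images and turned the chuck 22° counter-clockwise to match. I lowered it in 0.6–4 mm steps. The holes found the pins on the first try, so no feeling around was needed. Wrist force readings stayed under about 5 N throughout the fit.
- **Seated height:** The wheel took the chuck's weight at TCP z 122.9 mm, against the 122.8 mm predicted for fully home.
- **Final picture:** It shows the chuck flat on the wheel head with brass visible in all four holes. The dish, beaker, yellow chuck and jug look unmoved in it, judged by eye only.
- **Check that disagreed:** Triangulating the neck cap gave its top at 156 mm, where 162 mm was expected. The same measurement read about 6 mm low on the bench too (76 mm against 82 mm), so I take it as a bias of the method. The rise of 79.9 mm between the two fits the 80 mm seat.
- **Position:** The cap centre came out about 1.3 mm from my estimate of the wheel's axis.
- **Poor check:** One measurement of the hanging chuck's holes was too noisy to use, so I relied on the arm's own position instead.

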